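Weigh two trophy columns and fit the filled one to its plinth

ROBOT

A 7-joint arm with a two-finger parallel gripper is mounted at the origin on the work surface. World frame = base frame: x ahead of the robot, y to its left, z up, the work surface at z = 0. Lengths are in mm, angles in rad, forces in N, time in s.
With the tool pointing down it reaches from about 400 to 875 mm from the base axis. Payload 4.4 kg.
Tool frame: the origin (TCP) lies between the finger pads; the fingertips stand arm.tip_reach ahead of it and the grasp point (between the pads) is the TCP (arm.tip_reach is the distance from the TCP to the fingertips, in mm); z points along the fingers, y is the line along which they close (so a half turn about z gives the same grasp; the last joint's range is limited). The gripper opens to 85 mm and grips with 20 to 120 N. Pads are 22 mm wide; open, the fingers measure 114 mm over their backs; the gripper's body (76 mm by 85 mm) begins 54 mm behind the grasp point. The pads swing forward as they close: fully open they stand 13 mm farther back than shut.
Start: joints at [1.052, 0.628, 0.038, 1.517, -0.027, 0.996, -0.02], TCP at [284.393, -584.498, 250.313] pointing down, gripper open.
Joint ranges: [-3.06, 3.06], [-0.37, 2.12], [-1.25, 1.32], [0.18, 2.47], [-1.1, 4.24], [0.23, 1.98], [-2.94, 2.94]. Speed limits (rad/s): [2.57, 2.57, 3.14, 3.14, 3.14, 3.14, 3.14].

INTERFACE

Orientations are given as a unit quaternion [x, y, z, w].
In Python, from workcell import state, optics, hand_in, arm gives the robot as it stands. The module is installed in compiled form; this text tells all that it offers.
- The arm moves only by the tool jog_arm, never from a script. Its argument "moves" is a list that holds one entry, the list of rows, each a list of 7 numbers: the shift along the tool's x, y, z as a fraction of full scale, then the turn, a rotation vector about the tool's x, y, z as a fraction of full scale, then the finger opening in mm, from 0 to 85.4. A call has exactly 10 rows; each row is the pose to reach, as a shift and turn from the pose commanded when the call began, along the tool's axes at that moment, turning the shorter way round; what a row does not reach only later rows make up. Full scale, the value 1, is 0.4 m for a shift and 180 degrees for a turn. A row lasts 1/8 s, in which the tool goes at most 62.5 mm and 10.7 degrees, less where a joint would pass 70% of its speed; a pose out of reach is approached as far as the arm can. A call with a number of a shift or a turn outside -1 to 1 is refused whole. A call with a gripper value outside its range is refused whole. The fingers move at their own pace and stop on an object; "grip_force" is the grip in N (left out, the last holds). Time passes only in rows, so rows that repeat a pose let the fingers close, or fill a call up. It gives the time, the measured TCP pose, the force, the opening and the grip force at its end, in the units of the state.
- state(): the state, without advancing time (a new reading comes with each control period).
- optics.snapshot(name): name is "scene" or "side" or "wrist"; returns a dict with "pixels" (384x512x3 uint8, red, green, blue), "K" (3x3 intrinsics, pixels), "xyz" and "orientation" of the camera in the world. Camera axes: x right, y down, z forward; pixel columns grow to the right and rows downward; lengths in mm; the calibration is good to about 2 mm. A picture is of the moment at which its call begins. There is no depth.
- hand_in(): hands the job in; it is judged then, once.
The state is a dict: "clock": time; "joints": joint angles; "qd": joint speeds; "joint_torque": joint torques, N m; "position": TCP position; "orientation": TCP orientation; "force": force on the tool from outside, world axes, zero at the start; "ft_torque": the same for the moment, N m; "width": finger opening in mm; "grasp_force": force on a finger pad.
Only numpy, scipy, OpenCV 4.12 (cv2) and the standard library are available. Lean on these libraries where they do the work, as an engineer would, in place of code of your own. Each camera call takes 0.05 s, during which the arm holds its last target. There are 200 camera calls.

TASK

Two trophy columns look alike, but one is filled with ballast and the other is hollow. Before fitting anything, stand one on the pan of the beam balance, let go and see which way the beam tips; then press the filled (heavy) column gently down the bore of the black plinth until the seat in it has sunk as far as it goes, and leave the hollow (light) one standing on the balance pan. Set the columns down without dropping or forcing them, and leave everything else on the counter alone.

Things in the scene. Friction and masses are not known exactly. Their poses are not given: they have to be found in the camera images.
- column_p: One of two identical-looking gilt metal trophy columns: straight round shaft 30 mm in diameter (27 mm across its chamfered foot), tapering above 104 mm to a small domed top 118 mm above the foot. Stands upright; origin at the centre of its foot, z up along the shaft. Grip the shaft about 80 to 90 mm above the foot. The filled one weighs 365 to 435 g, the hollow one 210 to 250 g.
- column_q: The other of the two identical-looking columns, same shape and size as the first; origin at the centre of its foot, z up.
- balance: Grey metal balance stand on the counter, foot 100 mm (x) by 130 mm (y) by 14 mm; does not move. Origin at the centre of its underside. The 290 mm long aluminium beam lies along its y axis, pivoted 65 mm above the counter; the load pan is carried 140 mm from the pivot on the -y side, a dark iron counterweight is on the +y side.
- beam (a joint): Tilt of the balance beam, rad: 0 is level, negative is pan side up (empty: rests at -0.12), positive is pan side down (stop at 0.12). With the filled column standing on the pan it settles above +0.04, with the hollow one below -0.04, within about 1.5 s. The beam balances a load of about 310 g.
- pan_floor (a point): Centre of the upper face of the round steel load pan (about 90 mm inside diameter, rim 4.5 mm above the floor); the pan stays level while it goes up and down with the beam, 17 mm either side of its 89 mm mid height. z up. More than 20 N on it hurts the balance's pivots.
- plinth: Black trophy plinth, 110 mm square and 60 mm high with a 126 to 138 mm wide, 12 mm high foot step; fixed to the counter. It cracks if a column is forced or dropped against it with more than 40 N. Origin at the centre of its underside, z up.
- bore_mouth (a point): Centre of the mouth of the plinth's vertical bore, level with its top face, 60 mm above the counter. The bore is 33 mm in diameter with a 2 mm lead-in chamfer. Its floor is a round seat that lies somewhere between 26 and 42 mm below the mouth, different each time and not measured: it has to be felt.
- seat (a joint): How far the seat in the bore has been pushed down, m: 0 at the start, 0.005 at its firm stop. Held by friction: about 9 N moves it (more than a column's weight; about 1.2 N more for each 10 mm/s of speed), and it stays where it is left. The column is fully home when the seat is at its stop, where the force rises sharply.
- cup: Bystander: gilt cup 75 mm high, 68 mm wide; origin at the centre of its foot.
- finial: Bystander: small gilt finial 72 mm high, 40 mm foot; origin at the centre of its foot.
- medal: Bystander: gilt ring medal 52 mm across and 6 mm thick, lying flat; origin at the centre of its underside.
- marble_block: Bystander: marble block 50 x 90 x 30 mm; origin at the centre of its underside.
- carton: Bystander: cardboard box 70 x 110 x 50 mm; origin at the centre of its underside.
- driver: Bystander: screwdriver 170 mm long with a black handle, lying on the counter; origin under its middle.
Not all that is in view belongs to the job. Leave any green or red look-alike of the column_q alone.

How it is judged (in metres and radians):
On the way, in this order (a step that is already met when the one before it is completed fails the run):
1. one of the columns stands released on the balance pan and the beam has come to rest, before any seat has been pressed (((horizontal distance between column_p and pan_floor below 0.035 m and z of column_p in the frame of pan_floor between -0.004 and 0.004 m and angle between column_p's own z axis and vertical below 0.1 rad and contact force between the fingers and column_p below 0.1 N) or (horizontal distance between column_q and pan_floor below 0.035 m and z of column_q in the frame of pan_floor between -0.004 and 0.004 m and angle between column_q's own z axis and vertical below 0.1 rad and contact force between the fingers and column_q below 0.1 N)) and velocity of joint beam between -0.05 and 0.05 rad/s and value of joint seat below 0.003 m), for 0.2 s.
2. a column has been pressed home: it stands in the bore and the seat is at its stop (((horizontal distance between column_p and bore_mouth below 0.006 m and z of column_p in the frame of bore_mouth below -0.027 m and angle between column_p's own z axis and vertical below 0.1 rad) or (horizontal distance between column_q and bore_mouth below 0.006 m and z of column_q in the frame of bore_mouth below -0.027 m and angle between column_q's own z axis and vertical below 0.1 rad)) and value of joint seat above 0.004 m), for 0.2 s.
At the end, for the whole second after the job is handed in: One column stands upright (within 6 degrees) in the plinth's bore, the seat pressed at least 4 of its 5 mm; the other, the hollow one, stands upright on the pan, within 35 mm of its centre, so that the beam rests pan side up (below -0.02 rad); both released and at rest (((horizontal distance between column_p and bore_mouth below 0.006 m and z of column_p in the frame of bore_mouth below -0.027 m and angle between each of column_p, column_q's own z axis and vertical below 0.1 rad and horizontal distance between column_q and pan_floor below 0.035 m and z of column_q in the frame of pan_floor between -0.004 and 0.004 m) or (horizontal distance between column_q and bore_mouth below 0.006 m and z of column_q in the frame of bore_mouth below -0.027 m and angle between each of column_q, column_p's own z axis and vertical below 0.1 rad and horizontal distance between column_p and pan_floor below 0.035 m and z of column_p in the frame of pan_floor between -0.004 and 0.004 m)) and value of joint seat above 0.004 m and value of joint beam below -0.02 rad and velocity of joint beam between -0.05 and 0.05 rad/s and linear speed of each of column_p, column_q below 0.02 m/s); the robot touches nothing.
It fails at once if a column is pressed, knocked or dropped on the plinth with more than 40 N (contact force between any of column_p, column_q and plinth above 40 N).
It fails at once if a column loads the balance with more than 20 N (contact force between any of column_p, column_q and balance above 20 N).
It fails at once if a column is let fall (out of the fingers and moving faster than 0.4 m/s, a drop of about 8 mm) ((contact force between the fingers and column_p below 0.1 N and linear speed of column_p above 0.4 m/s) or (contact force between the fingers and column_q below 0.1 N and linear speed of column_q above 0.4 m/s)).
It fails at once if a column is knocked over (angle between any of column_p, column_q's own z axis and vertical above 0.8 rad).
It fails at once if a bystander is moved by more than 30 mm (distance of any of cup, finial, medal, marble_block, carton, driver from where it was at the start of the episode above 0.03 m).
It also fails if it takes over 72 s, if anything falls off the work surface, if the arm or the gripper's body presses on something with over 40 N, if the wrist force passes 120 N, or if a joint passes its speed limit or range.

## Working session

There is one attempt and no reset: what is moved stays moved. The work goes in short steps, Python scripts to look and compute and a tool call to move; the robot and the scene stay as the last step left them, time stands still between calls to the robot, and variables do not carry over. Pictures are saved under pics/ and viewed, at most 13 in all, crops included, and the job is handed in when it is done.

Besides the shell and the picture viewer there is one more tool, called by a JSON object that holds its "op" and its "data", one argument or row to a line. jog_arm: Moves the arm, as the interface text tells. Shift numbers are shares of 0.4 m and turn numbers shares of 180 degrees, none past 1 either way. Its arguments: {"type":"object","properties":{"moves":{"type":"array"},"grip_force":{"type":"number"}},"required":["moves"]}

```bash
mkdir -p pics; cat > h.py <<'E'
import numpy as np, cv2, pickle
from scipy.spatial.transform import Rotation as R
from workcell import state, optics, arm
def snap(n,f):
    s=optics.snapshot(n); cv2.imwrite(f'pics/{f}.png',s['pixels'][:,:,::-1]); pickle.dump(s,open(f'{f}.pkl','wb')); return s
def ray(s,u,v):
    d=R.from_quat(s['orientation']).apply(np.linalg.inv(s['K'])@[u,v,1.]); return np.array(s['xyz']),d
def atz(s,u,v,z):
    o,d=ray(s,u,v); return o+d*(z-o[2])/d[2]
def proj(s,p):
    c=R.from_quat(s['orientation']).inv().apply(np.array(p)-s['xyz']); q=s['K']@c; return q[:2]/q[2]
E
python3 - <<'E'
from h import *
a=snap('scene','sc0');b=snap('side','si0')
for s in(a,b): print(s['xyz'],s['orientation'],s['K'][0])
print(state(),arm.tip_reach)
E
```

```text
[1116.26702006  361.22149046  798.80169349] [ 0.38810765  0.83677507 -0.34934834 -0.16472908] [398.88382449   0.         255.01558808]
[178.88788689 688.44704639 579.05815921] [-0.19695685  0.84839027 -0.47809924  0.11341545] [401.71360014   0.         256.23462676]
{'clock': 0.1, 'joints': array([ 1.0521675 ,  0.62924006,  0.03844495,  1.51828038, -0.02700885,
        0.99628864, -0.01999152]), 'qd': array([-0.00063397, -0.0024822 , -0.00010498, -0.00281622, -0.00047098,
       -0.00325179, -0.00117573]), 'joint_torque': array([ 3.31148214e-03, -5.64537942e+01,  1.23062510e+00, -1.93975031e+01,
        1.13335319e-02,  5.39058834e-03,  2.30473023e-05]), 'position': array([ 284.18014006, -583.99771988,  249.4858474 ]), 'orientation': array([ 9.74476854e-01,  2.24486392e-01, -1.95174799e-04, -8.26584538e-04]), 'force': array([-0.38306152, -0.69622915, -0.13596904]), 'ft_torque': array([-0.01469409,  0.02390175,  0.06503514]), 'grasp_force': 0.0, 'width': 85.2277810753185} 19.0
```

View pics/sc0.png

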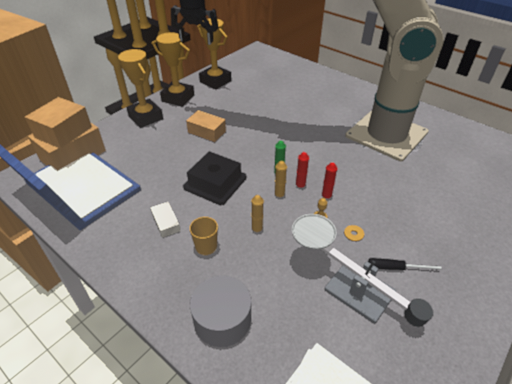

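View pics/si0.png

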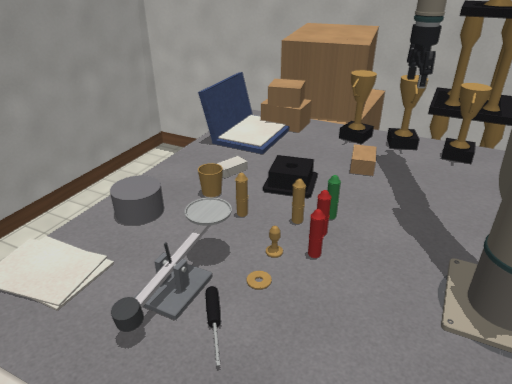

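The scene view shows gilt columns at about (257,214) and (281,180), with green and red look-alikes nearby. The plinth is at (216,172), the pan at (314,232), and the finial at (322,207) is close to the pan. The side view shows the columns at (242,195) and (299,201), the plinth at (292,170) and the pan at (208,211).

```bash
python3 - <<'E'
from h import *
a=pickle.load(open('sc0.pkl','rb'));b=pickle.load(open('si0.pkl','rb'))
def tri(p,q):
    o1,d1=ray(a,*p);o2,d2=ray(b,*q);d1/=np.linalg.norm(d1);d2/=np.linalg.norm(d2)
    t=np.linalg.lstsq(np.c_[d1,-d2],o2-o1,rcond=None)[0]
    x,y=o1+t[0]*d1,o2+t[1]*d2; return ((x+y)/2).round(1),np.linalg.norm(x-y).round(1)
for n,p,q in[('A',(257,196),(242,174)),('B',(281,162),(299,180)),('green',(280,142),(334,176)),('red1',(303,153),(324,191)),('red2',(330,164),(317,209)),('pan',(314,232),(208,211)),('finial',(322,199),(275,227)),('cw',(419,312),(128,314))]:
    print(n,*tri(p,q))
for n,s,P in[('sc',a,[(257,228,0),(281,194,0),(217,169,60),(204,247,0),(322,215,0),(354,233,0),(164,219,30)]),('si',b,[(242,213,0),(298,220,0),(292,166,60),(275,252,0),(259,280,0),(210,192,0)])]:
    for p in P: print(n,p,atz(s,*p).round(0))
# column axes via gold masks
for f,s,boxes in(('sc0',a,[(248,192,267,235),(272,158,290,200)]),('si0',b,[(234,170,251,219),(290,176,307,226)])):
    hsv=cv2.cvtColor(s['pixels'],cv2.COLOR_RGB2HSV)
    for x0,y0,x1,y1 in boxes:
        m=cv2.inRange(hsv[y0:y1,x0:x1],(8,90,50),(30,255,255))>0
        v,u=np.nonzero(m);print(f,u.min()+x0,u.max()+x0,v.min()+y0,v.max()+y0,u.mean()+x0,v.mean()+y0,len(u))
I=cv2.resize(a['pixels'][130:330,170:450,::-1],None,fx=2.8,fy=2.8,interpolation=cv2.INTER_CUBIC);cv2.imwrite('pics/c0.png',I)
E
```

```text
A [593.7 -69.  115.7] 0.4
B [ 457.5 -100.5  116.7] 0.6
green [ 389.4 -156.3  115.7] 0.6
red1 [388.7 -78.4 116.1] 0.7
red2 [378.8   0.8 116. ] 1.4
pan [589.7  94.4 105.5] 1.9
finial [458.1  35.2  67.9] 0.6
cw [587.7 357.2  53.9] 0.8
sc (257, 228, 0) [596. -66.   0.]
sc (281, 194, 0) [455. -95.   0.]
sc (217, 169, 60) [ 542. -257.   60.]
sc (204, 247, 0) [ 729. -127.    0.]
sc (322, 215, 0) [447.  38.  -0.]
sc (354, 233, 0) [446. 135.   0.]
sc (164, 219, 30) [ 746. -251.   30.]
si (242, 213, 0) [597. -70.   0.]
si (298, 220, 0) [ 455. -104.    0.]
si (292, 166, 60) [ 539. -264.   60.]
si (275, 252, 0) [456.  37.   0.]
si (259, 280, 0) [449. 134.   0.]
si (210, 192, 0) [ 728. -125.    0.]
sc0 251 263 195 231 256.84823848238483 212.9349593495935 369
sc0 275 286 161 196 280.1101449275362 178.31594202898552 345
si0 235 247 173 216 241.25 194.25 448
si0 292 306 178 223 297.9404761904762 200.36309523809524 504
```

View pics/c0.png

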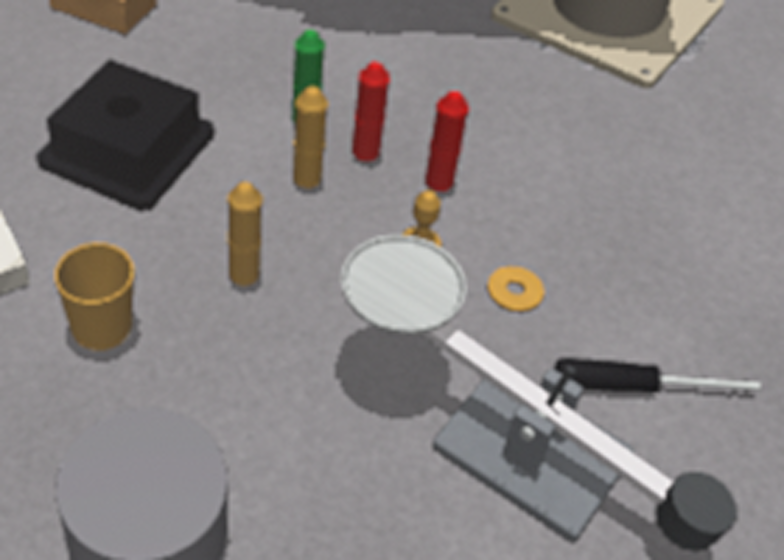

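The bore shows at crop (124,105), which is scene pixel (214,167.5). The first move goes to a point near the plinth, to look from there with the wrist camera.

{"op": "jog_arm", "data": {
  "moves": [
    [[0.11,-0.059,0,0,0,0.018,85],[0.22,-0.118,0,0,0,0.036,85],[0.33,-0.177,0,0,0,0.054,85],[0.44,-0.236,0,0,0,0.072,85],[0.55,-0.295,0,0,0,0.09,85],[0.66,-0.354,0,0,0,0.108,85],[0.77,-0.413,0,0,0,0.126,85],[0.8845,-0.472,0,0,0,0.1442,85],[0.8845,-0.472,0,0,0,0.1442,85],[0.8845,-0.472,0,0,0,0.1442,85]]
  ],
  "grip_force": 40
}}

```text
clock: 1.35
position: [519.4, -260.2, 250.0]
orientation: [1.0, 0.0, -0.001, 0.0]
force: [0.5, -0.3, 0.3]
width: 85.2
grasp_force: 0.0
```

```bash
python3 - <<'E'
from h import *
w=snap('wrist','w1');print(w['xyz'],w['orientation'],w['K'])
t=state();print(t['clock'],t['position'],t['orientation'])
a=pickle.load(open('sc0.pkl','rb'));print(atz(a,214.3,167.5,60))
for p in[(540,-260,60),(594,-69,116),(457,-100,116)]:print(proj(w,p))
E
```

```text
[ 586.24470191 -260.0896813   372.60866933] [ 0.7008245  -0.70081415 -0.09394625  0.09422656] [[337.36260853   0.         260.75712446]
 [  0.         337.36260853 191.68150199]
 [  0.           0.           1.        ]]
1.4 [ 518.97431558 -261.12667249  250.0844307 ] [ 9.99999467e-01 -7.88376873e-04 -5.63446003e-04  3.57097678e-04]
[ 542.66091367 -267.29997351   60.        ]
[260.52592775 150.98828659]
[-2.07819796 88.36449556]
[ 68.80001652 259.97396925]
```

View pics/w1.png

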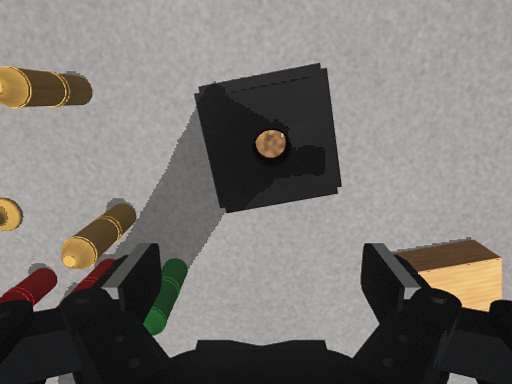

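The wrist view shows the bore at about (271,145) with the seat visible inside, and column B's dome at (77,258). I'll enhance the bore to place the mouth edge.

```bash
python3 - <<'E'
from h import *
w=pickle.load(open('w1.pkl','rb'));I=w['pixels'][55:220,185:350,::-1]
I=(255*(I/255.)**.4).astype(np.uint8)
cv2.imwrite('pics/c1.png',cv2.resize(I,None,fx=3.6,fy=3.6,interpolation=cv2.INTER_CUBIC))
E
```

```text
(no output)
```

View pics/c1.png

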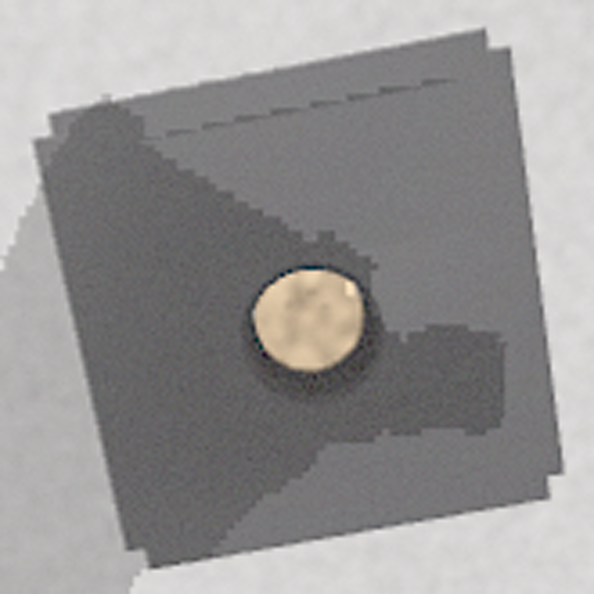

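```bash
python3 - <<'E'
from h import *
w=pickle.load(open('w1.pkl','rb'))
print(atz(w,271.6,146.8,60)); 
for d in(26,34,42):print(d,atz(w,270.6,143.6,60-d))
print('B',atz(w,77,260,113))
E
```

```text
[ 543.89636928 -270.26537478   60.        ]
26 [ 543.58009183 -270.08277273   34.        ]
34 [ 542.57209377 -270.31887044   26.        ]
42 [ 541.56409572 -270.55496815   18.        ]
B [ 455.46398829 -105.04665801  113.        ]
```

{"op": "jog_arm", "data": {
  "moves": [
    [[0.03,-0.1,0,0,0,0,85],[0.06,-0.2,0,0,0,0,85],[0.09,-0.3,0,0,0,0,85],[0.12,-0.4,0,0,0,0,85],[0.1375,-0.4775,0,0,0,0,85],[0.1375,-0.4775,0,0,0,0,85],[0.1375,-0.4775,0,0,0,0,85],[0.1375,-0.4775,0,0,0,0,85],[0.1375,-0.4775,0,0,0,0,85],[0.1375,-0.4775,0,0,0,0,85]]
  ]
}}

```text
clock: 2.65
position: [574.9, -69.6, 250.4]
orientation: [1.0, -0.001, 0.0, 0.0]
force: [-0.1, -0.1, -0.4]
width: 85.2
grasp_force: 0.0
```

```bash
cat >> h.py <<'E'
def blobs(s,lo=(8,90,50),hi=(30,255,255),amin=150):
    m=cv2.inRange(cv2.cvtColor(s['pixels'],cv2.COLOR_RGB2HSV),lo,hi)
    n,_,st,c=cv2.connectedComponentsWithStats(m)
    return [(st[i].tolist(),c[i].round(1)) for i in range(1,n) if st[i][4]>amin]
E
python3 - <<'E'
from h import *
w=snap('wrist','w2');t=state();print(t['clock'],t['position'],t['force'])
for p in[(594,-69,104),(594,-69,0),(594,-69,118),(589,94,106)]:print(p,proj(w,p))
print(*blobs(w),sep='\n')
E
```

```text
2.7 [574.9318573  -69.35587545 250.37535736] [-0.32637701  0.57052128  0.58930202]
(594, -69, 104) [260.11694207 161.0098704 ]
(594, -69, 0) [260.28341549 144.54155626]
(594, -69, 118) [260.08466561 164.20280506]
(589, 94, 106) [ 57.62055104 167.86420185]
([290, 0, 84, 44, 2806], array([327.5,  17.9]))
([240, 130, 38, 48, 1384], array([258.6, 154.6]))
([159, 243, 30, 50, 955], array([171.4, 262.8]))
([70, 246, 43, 40, 1097], array([ 89.7, 263.7]))
([275, 248, 37, 77, 2027], array([291.4, 287.5]))
```

View pics/w2.png

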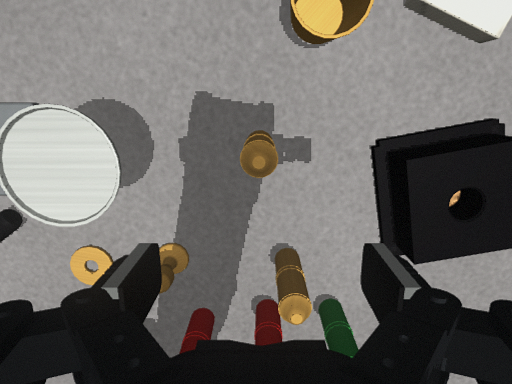

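The wrist view shows column A at (259,158), the pan at (59,165) and the bore at (466,205). I'll descend over column A and grip it.

{"op": "jog_arm", "data": {
  "moves": [
    [[0.05,0,0.06,0,0,0,85],[0.05,0,0.14,0,0,0,85],[0.05,0,0.22,0,0,0,85],[0.05,0,0.3,0,0,0,85],[0.05,0,0.36,0,0,0,85],[0.05,0,0.4125,0,0,0,85],[0.05,0,0.4125,0,0,0,60],[0.05,0,0.4125,0,0,0,20],[0.05,0,0.4125,0,0,0,20],[0.05,0,0.4125,0,0,0,20]]
  ],
  "grip_force": 40
}}

```text
clock: 3.95
position: [595.8, -68.8, 86.5]
orientation: [1.0, -0.0, 0.001, -0.0]
force: [-0.8, 0.4, 5.0]
width: 29.3
grasp_force: 39.5
```

{"op": "jog_arm", "data": {
  "moves": [
    [[0,0,-0.03,0,0,0,20],[0,0,-0.1,0,0,0,20],[0,0,-0.18,0,0,0,20],[0,0,-0.26,0,0,0,20],[0,0,-0.32,0,0,0,20],[0,0,-0.35,0,0,0,20],[0,0,-0.35,0,0,0,20],[0,0,-0.35,0,0,0,20],[0,0,-0.35,0,0,0,20],[0,0,-0.35,0,0,0,20]]
  ]
}}

```text
clock: 5.2
position: [594.7, -68.9, 224.6]
orientation: [1.0, -0.0, -0.001, -0.0]
force: [-0.4, 0.2, -4.8]
width: 29.2
grasp_force: 40.2
```

```bash
python3 - <<'E'
from h import *
f=[]
for i in range(3):
    w=snap('side','s1');t=state();f.append(t['force'])
print(t['clock'],t['position'],np.array(f).round(2),t['joint_torque'].round(2),t['width'])
p=t['position']
print([b for b in blobs(w) if 200<b[1][0]<300 and b[1][1]<260])
for q in[(595.5,-69,140),(595.5,-69,256)]:print(proj(w,q))
E
```

```text
5.35 [594.9055464 -68.9698849 225.0398839] [[-0.06  0.08 -4.39]
 [-0.78 -0.53 -4.51]
 [ 0.26 -0.36 -3.61]] [-0.000e+00 -5.427e+01  2.710e+00 -1.864e+01  1.000e-02  1.000e-02
  0.000e+00] 28.940212748904298
[([235, 119, 12, 49, 393], array([241.6, 147.7])), ([198, 163, 24, 34, 667], array([210.3, 179. ])), ([292, 178, 15, 46, 504], array([297.9, 200.4])), ([266, 226, 17, 31, 328], array([274.1, 243. ]))]
[241.0648037  164.98329025]
[239.8493891  119.03207988]
```

Column A weighs about 4.2 N in the hand, so it is probably the filled one. I'll set it back down and weigh B on the pan. If B is hollow, it can stay there.

{"op": "jog_arm", "data": {
  "moves": [
    [[0,0,0.06,0,0,0,20],[0,0,0.14,0,0,0,20],[0,0,0.22,0,0,0,20],[0,0,0.29,0,0,0,20],[0,0,0.325,0,0,0,20],[0,0,0.337,0,0,0,20],[0,0,0.342,0,0,0,20],[0,0,0.346,0,0,0,20],[0,0,0.346,0,0,0,20],[0,0,0.346,0,0,0,20]]
  ]
}}

```text
clock: 6.6
position: [595.3, -69.0, 87.4]
orientation: [1.0, -0.0, 0.0, 0.0]
force: [0.7, 0.2, -4.2]
width: 29.0
grasp_force: 40.1
```

{"op": "jog_arm", "data": {
  "moves": [
    [[0,0,0.002,0,0,0,20],[0,0,0.004,0,0,0,20],[0,0,0.004,0,0,0,20],[0,0,0.004,0,0,0,20],[0,0,0.004,0,0,0,85],[0,0,0.004,0,0,0,85],[0,0,0.004,0,0,0,85],[0,0,-0.08,0,0,0,85],[0,0,-0.2,0,0,0,85],[0,0,-0.3,0,0,0,85]]
  ]
}}

```text
clock: 7.85
position: [595.2, -69.1, 208.4]
orientation: [1.0, -0.0, 0.0, 0.0]
force: [0.3, -0.2, 0.8]
width: 84.6
grasp_force: 0.0
```

{"op": "jog_arm", "data": {
  "moves": [
    [[-0.12,0.028,0,0,0,0,85],[-0.24,0.056,0,0,0,0,85],[-0.3425,0.0788,0,0,0,0,85],[-0.3425,0.0788,0,0,0,0,85],[-0.3425,0.0788,0.03,0,0,0,85],[-0.3425,0.0788,0.1,0,0,0,85],[-0.3425,0.0788,0.18,0,0,0,85],[-0.3425,0.0788,0.25,0,0,0,85],[-0.3425,0.0788,0.3,0,0,0,85],[-0.3425,0.0788,0.3,0,0,0,85]]
  ]
}}

```text
clock: 9.1
position: [457.9, -99.9, 84.9]
orientation: [1.0, 0.0, -0.001, -0.0]
force: [-0.1, -0.3, -0.3]
width: 85.1
grasp_force: 0.0
```

```bash
python3 - <<'E'
from h import *
w=snap('wrist','w3');t=state();print(t['clock'],t['position'],t['force'])
cv2.imwrite('pics/w3b.png',np.hstack([w['pixels'],snap('side','s3')['pixels'][100:,150:400].repeat(1,0)] if 0 else [w['pixels']])[:,:,::-1])
E
```

```text
9.15 [ 458.39683693 -100.05660427   85.86398649] [-0.52225008 -0.49066771  0.23009984]
```

View pics/w3.png

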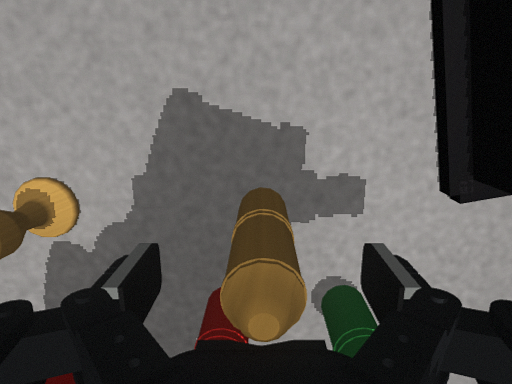

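Column B is centred between the fingers at about (263,295). I'll close on it and lift.

{"op": "jog_arm", "data": {
  "moves": [
    [[0,0,0,0,0,0,50],[0,0,0,0,0,0,20],[0,0,0,0,0,0,20],[0,0,0,0,0,0,20],[0,0,-0.02,0,0,0,20],[0,0,-0.1,0,0,0,20],[0,0,-0.2,0,0,0,20],[0,0,-0.3,0,0,0,20],[0,0,-0.346,0,0,0,20],[0,0,-0.346,0,0,0,20]]
  ]
}}

```text
clock: 10.4
position: [458.5, -100.5, 226.6]
orientation: [1.0, -0.0, 0.001, 0.0]
force: [-0.3, 0.3, -2.6]
width: 28.8
grasp_force: 40.2
```

```bash
python3 - <<'E'
from h import *
f=[]
for i in range(3):
    w=snap('wrist','w4');t=state();f.append(t['force'])
print(t['clock'],t['position'],np.array(f).round(2),t['width'])
E
```

```text
10.55 [ 457.07053312 -100.23057671  224.39431381] [[-0.23 -0.09 -2.6 ]
 [-0.94  0.45 -2.2 ]
 [-0.41 -0.08 -2.62]] 28.84023960938218
```

{"op": "jog_arm", "data": {
  "moves": [
    [[0.05,-0.07,0,0,0,0,20],[0.11,-0.16,0,0,0,0,20],[0.17,-0.25,0,0,0,0,20],[0.23,-0.34,0,0,0,0,20],[0.29,-0.43,0,0,0,0,20],[0.33,-0.485,0,0,0,0,20],[0.33,-0.485,0,0,0,0,20],[0.33,-0.485,0.03,0,0,0,20],[0.33,-0.485,0.06,0,0,0,20],[0.33,-0.485,0.06,0,0,0,20]]
  ]
}}

```text
clock: 11.8
position: [588.6, 92.4, 199.6]
orientation: [1.0, -0.001, -0.002, 0.0]
force: [-0.7, 0.2, -2.5]
width: 29.1
grasp_force: 40.1
```

```bash
python3 - <<'E'
from h import *
w=snap('side','s5');v=snap('scene','c5');t=state();print(t['clock'],t['position'],t['force'])
I=cv2.resize(w['pixels'][80:280,130:290],None,fx=2.5,fy=2.5);J=cv2.resize(v['pixels'][130:330,240:400],None,fx=2.5,fy=2.5)
cv2.imwrite('pics/p5.png',np.hstack([I,J])[:,:,::-1])
E
```

```text
11.9 [589.82524781  92.93689868 201.08450418] [ 0.20161449 -0.22013934 -2.10462088]
```

View pics/p5.png

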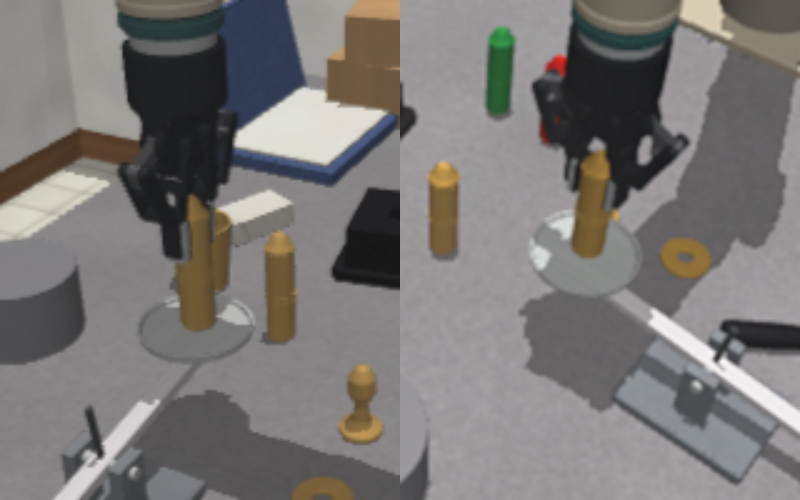

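Column B is over the pan centre. I'll lower it slowly.

{"op": "jog_arm", "data": {
  "moves": [
    [[0,0,0.004,0,0,0,20],[0,0,0.008,0,0,0,20],[0,0,0.012,0,0,0,20],[0,0,0.015,0,0,0,20],[0,0,0.017,0,0,0,20],[0,0,0.019,0,0,0,20],[0,0,0.021,0,0,0,20],[0,0,0.023,0,0,0,20],[0,0,0.023,0,0,0,20],[0,0,0.023,0,0,0,20]]
  ]
}}

```text
clock: 13.15
position: [590.1, 93.4, 192.2]
orientation: [1.0, -0.0, 0.0, 0.0]
force: [-0.3, -0.9, 0.0]
width: 28.9
grasp_force: 40.4
```

The pan now carries the weight. I'll release and retreat upward.

{"op": "jog_arm", "data": {
  "moves": [
    [[0,0,0.002,0,0,0,20],[0,0,0.002,0,0,0,20],[0,0,0.002,0,0,0,85],[0,0,0.002,0,0,0,85],[0,0,0.002,0,0,0,85],[0,0,0.002,0,0,0,85],[0,0,-0.06,0,0,0,85],[0,0,-0.14,0,0,0,85],[0,0,-0.2,0,0,0,85],[0,0,-0.2,0,0,0,85]]
  ]
}}

```text
clock: 14.4
position: [591.3, 93.7, 274.0]
orientation: [1.0, -0.0, 0.002, -0.0]
force: [-0.2, -1.1, 0.3]
width: 84.9
grasp_force: 0.0
```

```bash
python3 - <<'E'
from h import *
w=snap('side','s6');v=snap('scene','c6');t=state();print(t['clock'],t['position'],t['force'])
I=cv2.resize(w['pixels'][80:340,90:290],None,fx=2,fy=2);J=cv2.resize(v['pixels'][130:390,240:440][:260],(400,508))
I=I[:508]
cv2.imwrite('pics/p6.png',np.hstack([I,J])[:,:,::-1])
E
```

```text
14.5 [589.65163984  93.56497424 271.62622524] [-1.00295825  0.51984621  0.52965131]
```

View pics/p6.png

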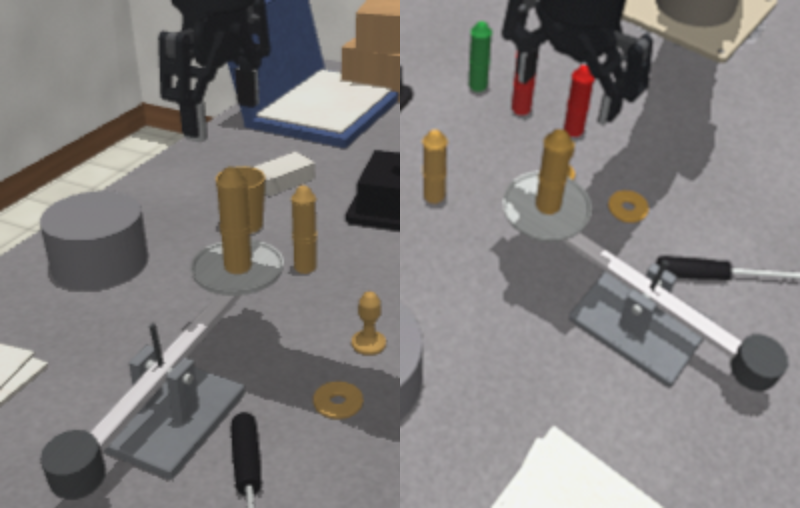

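The beam rests pan side up, so B is hollow and stays on the pan. Next I'll fetch A.

{"op": "jog_arm", "data": {
  "moves": [
    [[0.002,0.07,0,0,0,0,85],[0.005,0.18,0,0,0,0,85],[0.008,0.29,0,0,0,0,85],[0.0125,0.38,0,0,0,0,85],[0.0125,0.4063,0,0,0,0,85],[0.0125,0.4063,0.06,0,0,0,85],[0.0125,0.4063,0.17,0,0,0,85],[0.0125,0.4063,0.28,0,0,0,85],[0.0125,0.4063,0.39,0,0,0,85],[0.0125,0.4063,0.463,0,0,0,85]]
  ]
}}

```text
clock: 15.75
position: [593.4, -66.8, 83.9]
orientation: [1.0, 0.001, -0.002, -0.001]
force: [0.3, -0.4, 0.8]
width: 85.1
grasp_force: 0.0
```

{"op": "jog_arm", "data": {
  "moves": [
    [[0,0,0,0,0,0,60],[0,0,0,0,0,0,20],[0,0,0,0,0,0,20],[0,0,0,0,0,0,20],[0,0,0,0,0,0,20],[0,0,-0.02,0,0,0,20],[0,0,-0.08,0,0,0,20],[0,0,-0.14,0,0,0,20],[0,0,-0.1835,0,0,0,20],[0,0,-0.1835,0,0,0,20]]
  ],
  "grip_force": 60
}}

```text
clock: 17.0
position: [595.7, -69.2, 161.6]
orientation: [1.0, -0.0, 0.001, 0.0]
force: [0.9, 0.7, -4.2]
width: 28.4
grasp_force: 59.8
```

{"op": "jog_arm", "data": {
  "moves": [
    [[-0.015,0.06,-0.01,0,0,0,20],[-0.035,0.14,-0.02,0,0,0,20],[-0.06,0.23,-0.02,0,0,0,20],[-0.085,0.32,-0.02,0,0,0,20],[-0.105,0.41,-0.02,0,0,0,20],[-0.12,0.47,-0.02,0,0,0,20],[-0.13,0.5013,-0.01,0,0,0,20],[-0.13,0.5013,0,0,0,0,20],[-0.13,0.5013,0.01,0,0,0,20],[-0.13,0.5013,0.01,0,0,0,20]]
  ]
}}

```text
clock: 18.25
position: [543.2, -267.7, 155.7]
orientation: [1.0, 0.001, -0.0, -0.001]
force: [0.3, -0.1, -4.0]
width: 28.3
grasp_force: 59.9
```

```bash
python3 - <<'E'
from h import *
w=snap('side','s7');v=snap('scene','c7');x=snap('wrist','w7');t=state();print(t['clock'],t['position'],t['force'])
g=lambda I:(255*(I/255.)**.5).astype(np.uint8)
L=[cv2.resize(g(w['pixels'][110:210,250:330]),(260,325),interpolation=cv2.INTER_CUBIC),cv2.resize(g(v['pixels'][95:215,170:266]),(260,325),interpolation=cv2.INTER_CUBIC),cv2.resize(g(x['pixels'][184:384,180:340]),(260,325),interpolation=cv2.INTER_CUBIC)]
cv2.imwrite('pics/p7.png',np.hstack(L)[:,:,::-1])
w2=pickle.load(open('w2.pkl','rb'));print('w2 bore',atz(w2,467,203.5,60))
w3=pickle.load(open('w3.pkl','rb'));print('B w3',atz(w3,263.5,290,104))
print('A w2',atz(w2,259,158.5,104))
p=t['position']
for s in(w,v):print(proj(s,[p[0],p[1],p[2]-86.6]),proj(s,[p[0],p[1],60]))
E
```

```text
18.4 [ 543.36786296 -268.74160733  156.407223  ] [-0.80637917  0.19123641 -3.75237286]
w2 bore [ 544.21512647 -269.7171429    60.        ]
B w3 [ 461.28746103 -100.705014    104.        ]
A w2 [596.04464225 -68.10467449 104.        ]
[291.23266144 161.91178737] [291.09129087 165.01150147]
[213.51543033 164.75555555] [213.75476306 167.40677451]
```

View pics/p7.png

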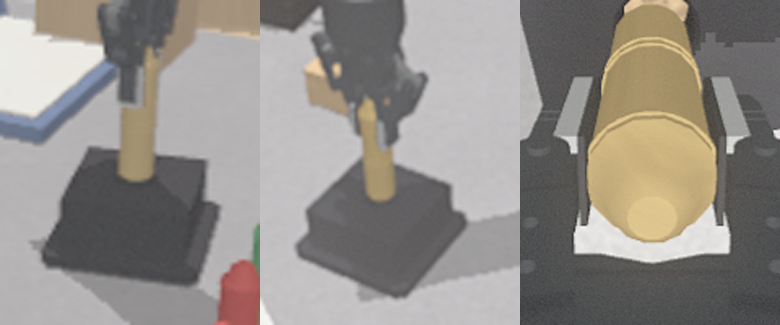

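{"op": "jog_arm", "data": {
  "moves": [
    [[0,0.0012,0.006,0,0,0,20],[0,0.0012,0.012,0,0,0,20],[0,0.0012,0.017,0,0,0,20],[0,0.0012,0.021,0,0,0,20],[0,0.0012,0.025,0,0,0,20],[0,0.0012,0.028,0,0,0,20],[0,0.0012,0.031,0,0,0,20],[0,0.0012,0.034,0,0,0,20],[0,0.0012,0.034,0,0,0,20],[0,0.0012,0.034,0,0,0,20]]
  ]
}}

```text
clock: 19.65
position: [543.0, -270.0, 142.8]
orientation: [1.0, -0.0, 0.0, 0.0]
force: [-0.3, -0.3, -3.9]
width: 28.5
grasp_force: 59.9
```

```bash
python3 -c "
from h import *
t=state();print(t['clock'],t['position'],t['force'],t['ft_torque'])"
```

```text
19.65 [ 542.99281186 -270.00874057  142.75894407] [-0.31707716 -0.25784566 -3.90973818] [-0.03833006 -0.07407673 -0.00171364]
```

The foot is in the bore mouth without contact. I'll continue down.

{"op": "jog_arm", "data": {
  "moves": [
    [[0,0,0.004,0,0,0,20],[0,0,0.009,0,0,0,20],[0,0,0.014,0,0,0,20],[0,0,0.019,0,0,0,20],[0,0,0.024,0,0,0,20],[0,0,0.029,0,0,0,20],[0,0,0.034,0,0,0,20],[0,0,0.039,0,0,0,20],[0,0,0.044,0,0,0,20],[0,0,0.046,0,0,0,20]]
  ]
}}

```text
clock: 20.9
position: [543.0, -270.0, 124.2]
orientation: [1.0, -0.0, 0.0, -0.0]
force: [0.5, -0.8, -3.6]
width: 28.7
grasp_force: 59.9
```

{"op": "jog_arm", "data": {
  "moves": [
    [[0,0,0.002,0,0,0,20],[0,0,0.004,0,0,0,20],[0,0,0.006,0,0,0,20],[0,0,0.008,0,0,0,20],[0,0,0.01,0,0,0,20],[0,0,0.012,0,0,0,20],[0,0,0.014,0,0,0,20],[0,0,0.016,0,0,0,20],[0,0,0.018,0,0,0,20],[0,0,0.018,0,0,0,20]]
  ]
}}

```text
clock: 22.15
position: [542.9, -270.0, 117.0]
orientation: [1.0, -0.0, -0.0, -0.0]
force: [0.9, -0.8, -5.4]
width: 28.3
grasp_force: 59.9
```

{"op": "jog_arm", "data": {
  "moves": [
    [[0,0,0.002,0,0,0,20],[0,0,0.004,0,0,0,20],[0,0,0.006,0,0,0,20],[0,0,0.008,0,0,0,20],[0,0,0.01,0,0,0,20],[0,0,0.012,0,0,0,20],[0,0,0.014,0,0,0,20],[0,0,0.015,0,0,0,20],[0,0,0.015,0,0,0,20],[0,0,0.015,0,0,0,20]]
  ]
}}

```text
clock: 23.4
position: [542.9, -270.0, 111.1]
orientation: [1.0, -0.0, -0.0, -0.0]
force: [1.1, -0.2, -4.8]
width: 28.7
grasp_force: 59.9
```

{"op": "jog_arm", "data": {
  "moves": [
    [[0,0,0.002,0,0,0,20],[0,0,0.004,0,0,0,20],[0,0,0.006,0,0,0,20],[0,0,0.008,0,0,0,20],[0,0,0.01,0,0,0,20],[0,0,0.012,0,0,0,20],[0,0,0.014,0,0,0,20],[0,0,0.015,0,0,0,20],[0,0,0.015,0,0,0,20],[0,0,0.015,0,0,0,20]]
  ]
}}

```text
clock: 24.65
position: [543.1, -270.0, 105.4]
orientation: [1.0, -0.0, 0.0, 0.0]
force: [-0.2, 0.8, 3.9]
width: 28.6
grasp_force: 60.9
```

The seat is felt, with about 8 N on it. I'll press gently.

{"op": "jog_arm", "data": {
  "moves": [
    [[0,0,0.001,0,0,0,20],[0,0,0.002,0,0,0,20],[0,0,0.003,0,0,0,20],[0,0,0.004,0,0,0,20],[0,0,0.005,0,0,0,20],[0,0,0.006,0,0,0,20],[0,0,0.007,0,0,0,20],[0,0,0.008,0,0,0,20],[0,0,0.009,0,0,0,20],[0,0,0.01,0,0,0,20]]
  ]
}}

```text
clock: 25.9
position: [543.8, -270.2, 104.6]
orientation: [1.0, -0.0, 0.001, 0.0]
force: [-5.1, 4.2, 31.0]
width: 28.8
grasp_force: 63.6
```

The force rose sharply to about 35 N with no further travel. After 8–9 N of sliding in the previous step, this means the seat is at its stop. I'll relax, release and retreat.

{"op": "jog_arm", "data": {
  "moves": [
    [[0,0,-0.006,0,0,0,20],[0,0,-0.009,0,0,0,20],[0,0,-0.009,0,0,0,20],[0,0,-0.009,0,0,0,20],[0,0,-0.009,0,0,0,20],[0,0,-0.009,0,0,0,20],[0,0,-0.009,0,0,0,20],[0,0,-0.009,0,0,0,20],[0,0,-0.009,0,0,0,20],[0,0,-0.009,0,0,0,20]]
  ]
}}

```text
clock: 27.15
position: [543.2, -270.0, 104.8]
orientation: [1.0, -0.0, 0.0, 0.0]
force: [-0.5, 1.4, 5.9]
width: 28.6
grasp_force: 60.9
```

{"op": "jog_arm", "data": {
  "moves": [
    [[0,0,-0.002,0,0,0,20],[0,0,-0.002,0,0,0,40],[0,0,-0.002,0,0,0,85],[0,0,-0.002,0,0,0,85],[0,0,-0.002,0,0,0,85],[0,0,-0.002,0,0,0,85],[0,0,-0.06,0,0,0,85],[0,0,-0.16,0,0,0,85],[0,0,-0.28,0,0,0,85],[0,0,-0.36,0,0,0,85]]
  ]
}}

```text
clock: 28.4
position: [543.5, -270.4, 251.1]
orientation: [1.0, -0.0, 0.001, 0.001]
force: [0.1, 0.5, 0.2]
width: 85.1
grasp_force: 0.0
```

```bash
python3 - <<'E'
from h import *
w=snap('side','s9');t=state();print(t['clock'],t['position'],t['force'])
b=[x for x in blobs(w) if 150<x[1][0]<330];print(b)
for d in(37,42):print(d,proj(w,[543,-270,60-d+118]))
for f in('s6','s9'):print([x for x in blobs(pickle.load(open(f+'.pkl','rb'))) if 190<x[1][0]<220])
cv2.imwrite('pics/p9.png',cv2.resize(w['pixels'][80:330,90:390],None,fx=2,fy=2,interpolation=cv2.INTER_CUBIC)[:,:,::-1])
E
```

```text
28.45 [ 545.27174973 -271.31964186  255.03389481] [1.64021283 0.02244609 2.85423562]
[([286, 141, 12, 27, 262], array([292. , 155.2])), ([198, 163, 25, 54, 962], array([209.3, 186.3])), ([266, 226, 17, 31, 322], array([274. , 242.9])), ([247, 271, 25, 18, 337], array([258.6, 279.5]))]
37 [292.59489614 138.41104707]
42 [292.51711114 140.10163913]
[([198, 163, 25, 54, 959], array([209.3, 186.5]))]
[([198, 163, 25, 54, 962], array([209.3, 186.3]))]
```

View pics/p9.png

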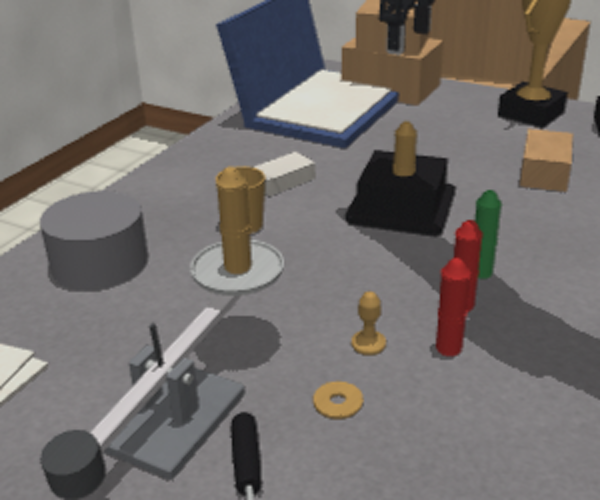

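The view shows A upright in the bore at about (405,150) and B upright on the raised pan at (235,220). The other objects have not moved, and the arm is clear. I'm handing in.

```bash
python3 -c "
from workcell import hand_in
print(hand_in())"
```

```text
the job is handed in; nothing more can be done
None
```

I pressed the heavy column into the plinth until the seat stopped (force rose sharply to about 35 N) and left the light one on the raised pan, then handed in at about 28 s; no verdict was returned.

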